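# Index the sorting carousel and tip the sample tubes down its chute

## Task

Turn the sorting carousel clockwise, as seen from above, until its one wide compartment stands squarely under the chute and the sprung pawl at the rim has clicked in behind a tooth (it will not turn back). Then tip the three sample tubes out of the scoop down the chute, so that all of them end up in the wide compartment, and stand the empty scoop back upright on the worktop. Leave the tape, mouse and scanner where they are.

Things in the scene. Friction and masses are not known exactly. Their poses are not given: they have to be found in the camera images.
- carousel: the carousel's fixed grey base; origin on the worktop on the turntable's axis, z up. A fixed steel chute stands on its -y side and falls towards the axis (+y): a trough open at both ends and above, floor 113 mm wide, polished, sloping 40 degrees, side walls 40 mm high leaning outwards to 132 mm; two uprights under it 202 mm from the axis
- turntable (a joint): turntable angle (rad), grows clockwise from above; 0 (or a full turn) = wide compartment centred under the chute; starts at -1.45 to -0.55. Eight sawteeth on the rim, 45 degrees apart, let it turn clockwise only; the pawl clicks in at -0.07 and every 0.785 rad from there. Needs 0.05 to 0.15 Nm; friction holds it where it is left
- pawl (a joint): angle of the small sprung steel pawl beside the rim (rad): 0 = dropped in behind a tooth, up to 0.17 while it is lifted by a tooth. It needs no handling: it works by itself as the turntable turns
- knob (a point): centre of the turntable's black knob, on the axis 96 mm above the worktop: an upright bar 14 mm thick, 54 mm long, 38 mm high (from 77 to 115 mm above the worktop). The point's axes turn with the turntable: the bar runs along the point's y (from +22 to -32 mm), the wide compartment lies to -y; grip across x
- wide_bay (a point): middle of the wide compartment's floor, 95 mm from the axis, 17 mm above the worktop, z up; turns with the turntable: a round beige tray, 280 mm across, rim 70 mm above the worktop, with seven 3 mm radial walls (tops at 67 mm) that part six 45-degree compartments and this one of 90 degrees; hub 60 mm across
- drop_point (a point): fixed point of the base under the chute's outlet, 95 mm from the turntable's axis, 17 mm above the worktop: where the middle of the wide compartment has to stand
- chute_outlet (a point): middle of the chute floor's lower edge, 134 mm from the axis and 78 mm above the worktop (axes as the carousel base)
- chute_mouth (a point): middle of the chute floor's upper edge, 236 mm from the axis and 165 mm above the worktop (axes as the carousel base); its side walls reach 197 mm above the worktop
- scoop: loose aluminium hand scoop, about 0.16 kg, origin on its underside: pan 106 mm wide (y), from x = -44 to +46 mm, floor 3 mm, side walls 26 mm, back wall 34 mm high; open at +x, where a ramp 19 mm long rises 6 mm: the tubes roll out once +x is lowered by some 25 to 40 degrees. Upright black handle at the back
- scoop_handle (a point): grip point on the scoop's black handle, at x = -49, z = 86 mm in the scoop's frame (axes as the scoop): an upright bar 10 mm thick in x, 36 mm wide in y, its top 104 mm above the scoop's underside; grip it across x, from above
- scoop_lip (a point): middle of the scoop's pouring edge, at x = 46, z = 9 mm in the scoop's frame
- tube_1: a capped sample tube, 95 mm long, 13 mm thick, cap 18 mm, 12 g; origin at its round end, z along it to the cap. It starts lying across the scoop, side by side with the other two
- tube_2: a capped sample tube, 95 mm long, 13 mm thick, cap 18 mm, 12 g; origin at its round end, z along it to the cap. It starts lying across the scoop, side by side with the other two
- tube_3: a capped sample tube, 95 mm long, 13 mm thick, cap 18 mm, 12 g; origin at its round end, z along it to the cap. It starts lying across the scoop, side by side with the other two
- tube_1_mid (a point): middle of tube_1, on its axis
- tube_2_mid (a point): middle of tube_2, on its axis
- tube_3_mid (a point): middle of tube_3, on its axis
- tape_1: bystander: roll of brown tape lying flat, 93 mm across, 48 mm high; origin under its centre
- mouse: bystander: black computer mouse, 106x62x34 mm; origin under its centre
- scanner: bystander: black hand scanner lying down, 175x62x52 mm; origin under its centre

How it is judged:
By the outcome, as a careful person would: the job done as asked, in the order asked, and still so for the second after the job is handed in, with the robot touching nothing.
It also fails if it takes over 69 s, if anything falls off the work surface, if the arm or the gripper's body presses on something with over 40 N, if the wrist force passes 120 N, or if a joint passes its speed limit or range.

## Robot

A 7-joint arm with a two-finger parallel gripper is mounted at the origin on a cart in front of the work surface, level with it; the furniture and walls round the work are solid. World frame = base frame: x ahead of the robot, y to its left, z up, the work surface at z = 0. Lengths are in m, angles in rad, forces in N, time in s.
With the tool pointing down it reaches from about 0.4 to 0.875 m from the base axis. Payload 19.3 kg.
Tool frame: the origin (TCP) lies midway between the tips of the shut fingers; the grasp point (between the pads) lies 19 mm behind it; z points along the fingers, y is the line along which they close (so a half turn about z gives the same grasp; the last joint's range is limited). The gripper opens to 85 mm and grips with 20 to 120 N. Pads are 22 mm wide; open, the fingers measure 114 mm over their backs; the gripper's body (76 mm by 85 mm) begins 54 mm behind the grasp point. The pads swing forward as they close: fully open they stand 13 mm farther back than shut.
Start: joints at [1.13, 0.521, -0.036, 1.599, 0.021, 1.021, -0.113], TCP at [0.226, -0.583, 0.231] pointing down, gripper open.
Joint ranges: [-2.91, 2.91], [-0.3, 2.13], [-1.5, 1.42], [0.17, 2.43], [-1.26, 4.41], [0.16, 1.93], [-2.52, 2.52]. Speed limits (rad/s): [1.89, 1.89, 2.39, 2.39, 3.01, 3.01, 3.01].

## Interface

Orientations are given as [roll, pitch, yaw] about the fixed x, y, z axes, in that order (R = Rz(yaw) Ry(pitch) Rx(roll)).
In Python, from workcell import bot, imaging, ticket gives the robot as it stands (bot), with the cameras (imaging) and the job (ticket).
- The arm moves only by the shell command python3 nudge.py 'ROWS' [FORCE]. ROWS is a JSON list of rows, 1 to 5 of them, each of 7 numbers: the finger opening in m, then dx, dy, dz in m, then a rotation vector rx, ry, rz in rad; each row is the pose to reach, as a shift and turn from the pose commanded when the command began, along the tool's axes at that moment; what a row does not reach only later rows make up. A row lasts 1/8 s, in which the tool goes at most 0.0625 m and 0.188 rad, less where a joint would pass 70% of its speed; a pose out of reach is approached as far as the arm can. The fingers move at their own pace and stop on an object; FORCE is the grip in N (left out, the last holds). Time passes only in rows, so rows that do not move let the fingers close. It prints the time, the measured TCP pose, the force, the opening and the grip force at its end.
- bot.observe(): the state, without advancing time (a new reading comes with each control period).
- imaging.grab_frame(name): name is "scene" or "top" or "wrist"; returns the picture (420x560x3 uint8, blue, green, red); there is no depth.
- imaging.calibration(name): a dict with "vfov" (degrees; the focal length in pixels is half the picture's height over the tangent of half this angle, whatever the lens; pixels are square), "cx", "cy" (the principal point, pixels), "eye" and "attitude" of the camera in the world. Camera axes: x right, y down, z forward; pixel columns grow to the right and rows downward; lengths in m; the calibration is good to about 2 mm. A picture is of the moment at which its call begins: read the wrist's pose just before it. calibration takes no time and is no camera call; for the wrist camera it gives the pose at the moment of the call.
- ticket.job_done(): hands the job in; it is judged then, once.
The state is a dict: "clock": time; "qpos": joint angles; "qd": joint speeds; "joint_efforts": joint torques, N m; "position": TCP position; "tool_rot": TCP orientation; "force": force on the tool from outside, world axes, zero at the start; "moment": the same for the moment, N m; "grip_width": finger opening in m; "finger_force": force on a finger pad.
Only numpy, scipy, OpenCV 4.12 (cv2) and the standard library are available. Lean on these libraries where they do the work, as an engineer would, in place of code of your own. Each camera call takes 0.05 s, during which the arm holds its last target. There are 200 camera calls.

## Working session

There is one attempt and no reset: what is moved stays moved. The work goes in short steps, Python scripts to look and compute and a shell command to move; the robot and the scene stay as the last step left them, time stands still between calls to the robot, and variables do not carry over. Pictures are saved under pics/ and viewed, at most 10 in all, crops included, and the job is handed in when it is done.

```bash
ls; mkdir -p pics
python3 - <<'E'
from workcell import bot, imaging, ticket
import cv2
for n in("scene","top"):
    cv2.imwrite(f"pics/{n}0.png",imaging.grab_frame(n)); print(n,imaging.calibration(n))
print(imaging.calibration("wrist")); print(bot.observe())
E
```

```text
nudge.py
pics
workcell.py
scene {'vfov': 48.270490042771875, 'cx': 280.1026779870878, 'cy': 201.10193576429566, 'eye': array([-0.03180098,  0.48198745,  0.89379072]), 'attitude': array([-2.31131785,  0.00426391, -2.34180208])}
top {'vfov': 54.30145279736627, 'cx': 275.9292463327618, 'cy': 206.18059643133216, 'eye': array([ 0.50939399, -0.11043478,  1.05948058]), 'attitude': array([-3.09069198,  0.0379759 , -1.56439336])}
{'vfov': 69.18265811443437, 'cx': 274.1136162178826, 'cy': 212.98033648608435, 'eye': array([ 0.29628875, -0.55456224,  0.37499008]), 'attitude': array([ 2.83834910e+00,  4.05764376e-04, -1.20018173e+00])}
{'clock': 0.1, 'qpos': array([ 1.12981329,  0.52192394, -0.03633859,  1.59992193,  0.02120006,
        1.0211023 , -0.11281315]), 'qd': array([ 0.0001557 , -0.001422  , -0.00016151, -0.00063507, -0.00015287,
       -0.00097771, -0.00050927]), 'joint_efforts': array([ 6.48925896e-03, -9.28491640e+01,  1.98536910e+00, -3.70534050e+01,
        1.82916736e-02,  5.35505736e-03,  7.13955478e-05]), 'position': array([ 0.22633761, -0.58226965,  0.23081256]), 'tool_rot': array([-3.14062404e+00,  6.17114038e-05,  3.70768126e-01]), 'force': array([ 0.03372177,  0.14940514, -0.47440951]), 'moment': array([-0.00885712,  0.02957988, -0.00499472]), 'finger_force': 0.0, 'grip_width': 0.08545631395404298}
```

View pics/scene0.png

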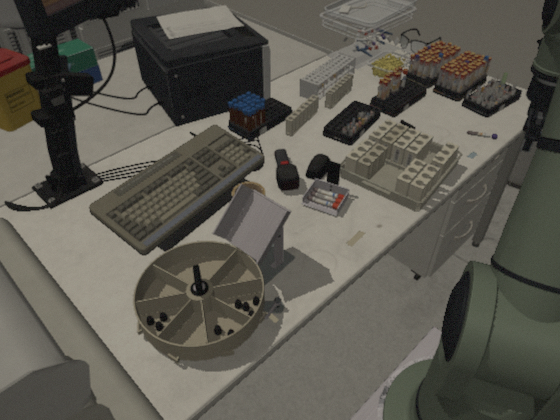

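View pics/top0.png

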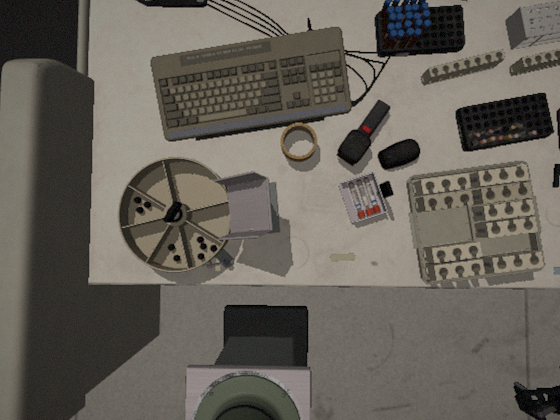

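The scene shows the carousel at top-view pixel (175,213), with the chute to its right (world -y). The scoop is at (365,198), its handle at (387,188), and it opens left towards the chute. Next I'll zoom in.

```bash
python3 - <<'E'
import cv2,numpy as np
im=cv2.imread("pics/top0.png")
a=cv2.resize(im[145:285,105:290],None,fx=4.3,fy=4.3,interpolation=cv2.INTER_CUBIC)[:600]
b=cv2.resize(im[165:230,325:405],None,fx=4,fy=4,interpolation=cv2.INTER_CUBIC)
cv2.imwrite("pics/topA.png",np.clip(a*1.6,0,255).astype('uint8'))
cv2.imwrite("pics/topB.png",np.clip(cv2.resize(im[160:235,325:425],None,fx=8,fy=8,interpolation=cv2.INTER_CUBIC)*1.6,0,255).astype('uint8'))
E
cat > h.py <<'E'
import numpy as np
from scipy.spatial.transform import Rotation as R
from workcell import bot, imaging, ticket
def ray(c,u,v):
    f=210/np.tan(np.radians(c["vfov"])/2)
    d=R.from_euler("xyz",c["attitude"]).apply([(u-c["cx"])/f,(v-c["cy"])/f,1]); return np.array(c["eye"]),d
def onz(c,u,v,z):
    e,d=ray(c,u,v); return e+d*(z-e[2])/d[2]
def proj(c,p):
    f=210/np.tan(np.radians(c["vfov"])/2)
    q=R.from_euler("xyz",c["attitude"]).inv().apply(np.asarray(p)-c["eye"])
    return q[...,:2]/q[...,2:]*f+[c["cx"],c["cy"]]
def tool():
    o=bot.observe(); return o["position"],R.from_euler("xyz",o["tool_rot"]),o
def Rot(*e): return R.from_euler("xyz",e)
E
```

```text
(no output)
```

View pics/topA.png

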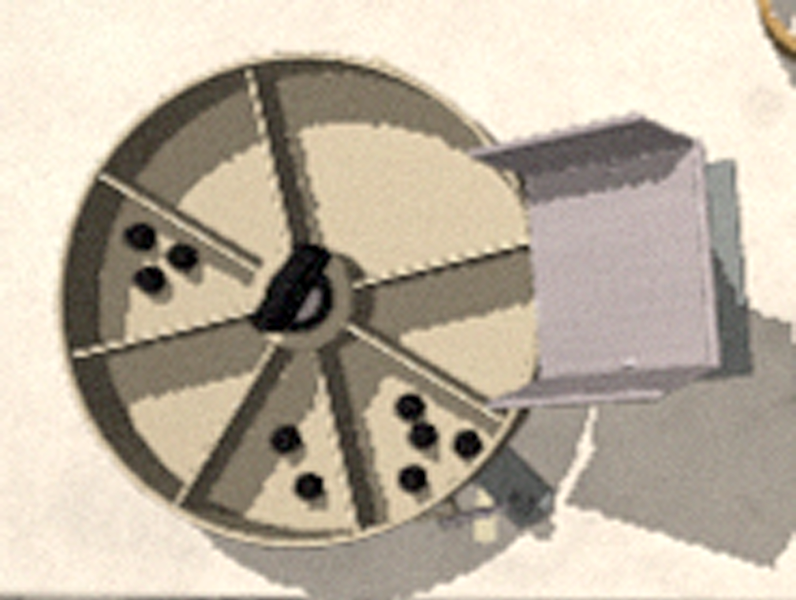

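View pics/topB.png

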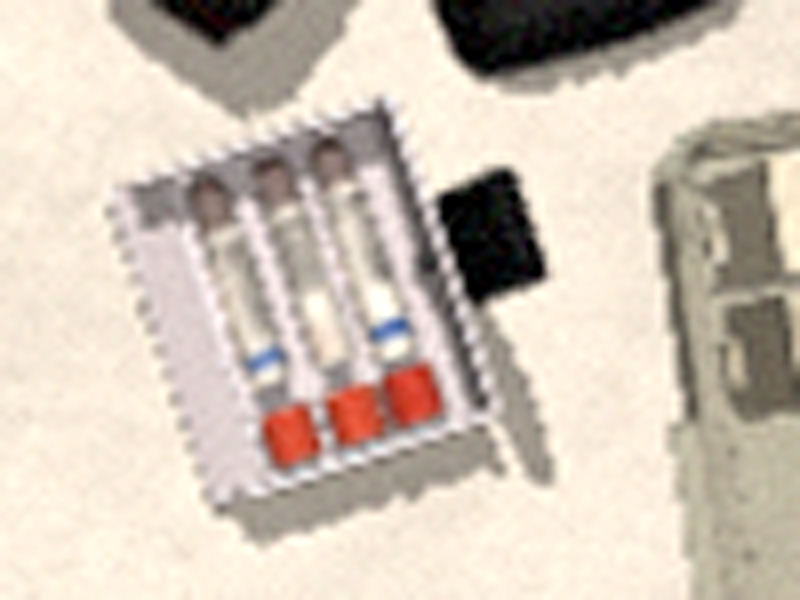

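```bash
cat > fit.py <<'E'
from h import *
from scipy.optimize import least_squares
c=imaging.calibration("top")
A=lambda p:np.array(p)/4.3+[105,145]-.5+.5/4.3
B=lambda p:np.array(p)/8+[325,160]-.5+.5/8
def fit(m,px,x0,extra=None):
    m=np.array(m,float)
    def f(x):
        w=Rot(0,0,x[2]).apply(m)+[x[0],x[1],0]
        r=(proj(c,w)-px).ravel()
        return np.r_[r,extra(x)] if extra else r
    s=least_squares(f,x0,loss="soft_l1"); print(s.x.round(4),f(s.x).round(1)); return s.x
rim=np.array([onz(c,*A(p),.07) for p in [(62,300),(300,53),(300,548),(100,175),(75,350),(183,505),(480,135)]])
car=fit([[.0565,-.134,.078],[-.0565,-.134,.078],[.0565,-.236,.165],[-.0565,-.236,.165],[.066,-.210,.197],[-.066,-.210,.197]],
 A([(527,170),(540,380),(703,150),(720,366),(640,117),(660,403)]),[.5,.15,0],
 lambda x:(np.hypot(*(rim[:,:2]-x[:2]).T)-.14)*400)
for w in [((250,70),(300,240)),((355,285),(530,245))]:
    p=onz(c,*A(w[0]),.067);q=onz(c,*A(w[1]),.067)
    for t in(p,q):print("wall pt az",np.arctan2(*(t[:2]-car[:2])[::-1]))
sc=fit([[-.044,-.053,.034],[-.044,.053,.034],[.046,-.053,.009],[.046,.053,.009],[-.054,-.018,.104],[-.054,.018,.104]],
 B([(380,100),(492,412),(115,192),(213,503),(515,168),(548,275)]),[.5,-.3,1.57])
h=Rot(0,0,sc[2]).apply([-.049,0,.086])+[*sc[:2],0];print("handle",h)
E
python3 fit.py
```

```text
[0.5398 0.1731 0.0812] [ 0.5  2.1  0.7 -0.1 -0.5 -0.8 -0.6  0.3  0.8  1.6  0.6 -2.8 -0.2  0.
  0.5 -0.7 -2.1 -1.8 -1.6]
wall pt az 0.25991686497753513
wall pt az 0.11692731188877922
wall pt az -1.3129076153993577
wall pt az -1.3358241347233315
[ 0.5859 -0.2886  1.8916] [ 1.1 -0.9  0.9  0.4 -1.2 -0.1 -0.2  0.4 -0.8 -0.6  0.2  0.7]
handle [ 0.60138211 -0.33513955  0.086     ]
```

```bash
cat >> h.py <<'E'
def plan(*wps):
    """successive commands: world pos, [r,p,y] -> shift and turn in tool axes"""
    p,r,_=tool()
    for P,e in wps:
        q=Rot(*e); P=np.array(P)
        print(r.inv().apply(P-p).round(4),(r.inv()*q).as_rotvec().round(3), "rows>=",max(np.linalg.norm(P-p)/.0625,(r.inv()*q).magnitude()/.188).round(1)); p,r=P,q
E
python3 - <<'E'
from h import *
pi=np.pi
plan(([.42,-.35,.26],[pi,0,1.11]),([.50,-.09,.30],[pi,0,1.86]),([.54,.173,.28],[pi,0,2.6]))
E
```

```text
[ 0.2647 -0.1463 -0.0291] [-0.001 -0.    -0.739] rows>= 4.9
[ 0.2685 -0.044  -0.04  ] [ 0.    0.   -0.75] rows>= 4.4
[0.2407 0.1133 0.02  ] [-0.    0.   -0.74] rows>= 4.3
```

```bash
python3 nudge.py '[[0.085,0.053,-0.03,-0.006,0,0,-0.148],[0.085,0.106,-0.06,-0.012,0,0,-0.296],[0.085,0.16,-0.088,-0.018,0,0,-0.444],[0.085,0.212,-0.117,-0.024,0,0,-0.592],[0.085,0.265,-0.146,-0.029,0,0,-0.74]]'
python3 nudge.py '[[0.085,0.054,-0.009,-0.008,0,0,-0.15],[0.085,0.107,-0.018,-0.016,0,0,-0.3],[0.085,0.161,-0.026,-0.024,0,0,-0.45],[0.085,0.215,-0.035,-0.032,0,0,-0.6],[0.085,0.268,-0.044,-0.04,0,0,-0.75]]'
python3 nudge.py '[[0.085,0.048,0.023,0.004,0,0,-0.148],[0.085,0.096,0.045,0.008,0,0,-0.296],[0.085,0.144,0.068,0.012,0,0,-0.444],[0.085,0.193,0.09,0.016,0,0,-0.592],[0.085,0.241,0.113,0.02,0,0,-0.74]]'
```

```text
clock: 0.72
position: [0.4214, -0.3488, 0.2605]
tool_rot: [-3.142, 0.0, 1.116]
force: [1.1, -0.7, -0.5]
grip_width: 0.0853
finger_force: 0.0
clock: 1.35
position: [0.5002, -0.0891, 0.3005]
tool_rot: [-3.141, 0.0, 1.866]
force: [0.8, -0.6, 1.4]
grip_width: 0.0849
finger_force: 0.0
clock: 1.98
position: [0.5395, 0.174, 0.28]
tool_rot: [-3.141, -0.0, 2.605]
force: [0.8, -1.5, 0.5]
grip_width: 0.0846
finger_force: 0.0
```

Run:
```python
from h import *
import cv2
c=imaging.calibration("wrist");im=imaging.grab_frame("wrist")
np.save("w1.npy",c,allow_pickle=True)
cv2.imwrite("pics/w1raw.png",im)
# overlay predicted points
Rc=Rot(0,0,.0812);o=np.array([.5398,.1731,0])
K=lambda P:proj(c,Rot(0,0,.0812+.95).apply(P)+o)
C=lambda P:proj(c,Rc.apply(P)+o)
big=cv2.resize(im,None,fx=1.4,fy=1.4,interpolation=cv2.INTER_CUBIC); 
big=np.clip(big*1.6,0,255).astype('uint8')
for p in [[.007,.022,.115],[-.007,.022,.115],[.007,-.032,.115],[-.007,-.032,.115]]:
    q=K(p);print("knob",q);cv2.circle(big,tuple(int(t*1.4) for t in q),2,(0,255,0),-1)
for s in(1,-1):
  for p in [[.0565*s,-.134,.078],[.0565*s,-.236,.165]]: 
    q=C(p);print("chute",q);cv2.circle(big,tuple(int(t*1.4) for t in q),3,(255,0,0),-1)
for a in np.arange(0,6.28,.2):
    q=C([.14*np.cos(a),.14*np.sin(a),.07]);cv2.circle(big,tuple(int(t*1.4) for t in q),2,(0,0,255),-1)
cv2.imwrite("pics/w1.png",big)
```

```text
knob [281.03182079 175.08187626]
knob [267.36338829 175.03817447]
knob [280.53580387 224.78189776]
knob [267.5398864  224.74097726]
chute [214.52331955 282.40352237]
chute [124.71576167 373.38973911]
chute [155.15941961 213.9627975 ]
chute [ 44.05441909 298.34228005]
```

View pics/w1.png

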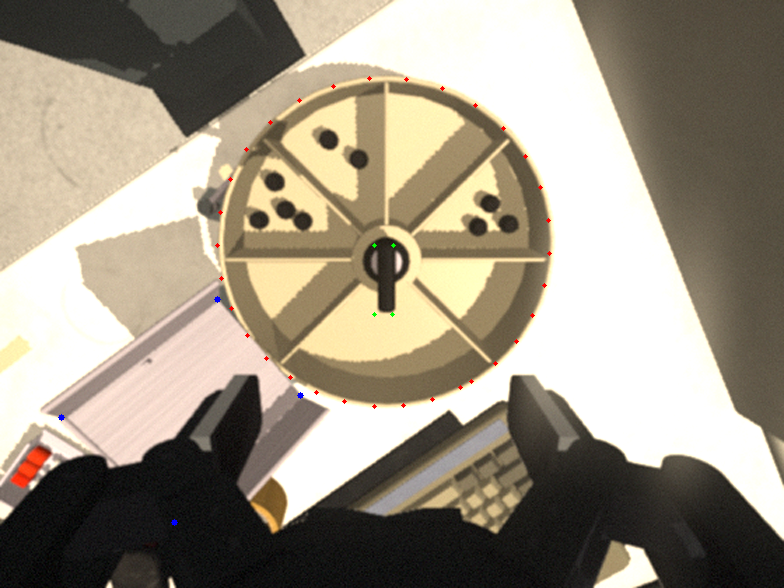

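```bash
cat > fit2.py <<'E'
from h import *
from scipy.optimize import least_squares
ct=imaging.calibration("top"); cw=np.load("w1.npy",allow_pickle=True).item()
A=lambda p:np.array(p)/4.3+[105,145]-.5+.5/4.3
W=lambda p:np.array(p)/1.4-.5+.5/1.4
M={'oR':[.0565,-.134,.078],'oL':[-.0565,-.134,.078],'mR':[.0565,-.236,.165],'mL':[-.0565,-.236,.165],
'oRt':[.066,-.108,.109],'oLt':[-.066,-.108,.109],'mRt':[.066,-.210,.196],'mLt':[-.066,-.210,.196],'k':[0,-0,.115]}
O=[(ct,A,'oR',(525,176)),(ct,A,'oL',(540,380)),(ct,A,'mR',(703,148)),(ct,A,'mL',(719,367)),(ct,A,'oRt',(472,153)),(ct,A,'oLt',(487,405)),(ct,A,'mRt',(640,117)),(ct,A,'mLt',(662,403)),
(cw,W,'oRt',(327,408)),(cw,W,'oLt',(214,284)),(cw,W,'oL',(222,297)),(cw,W,'mLt',(43,411)),(cw,W,'oR',(298,381))]
rt=np.array([onz(ct,*A(p),.07) for p in [(62,300),(300,53),(300,548),(100,175),(75,350),(183,505)]])
rw=np.array([onz(cw,*W(p),.07) for p in [(386,77),(551,243),(221,240),(386,406),(500,122),(500,362)]])
kw=onz(cw,*W((386.5,268)),.115) # on bar line
def f(x):
    r=[]
    for c,F,n,p in O: r+=list(proj(c,Rot(0,0,x[2]).apply(M[n])+[x[0],x[1],0])-F(p))
    r+=list((np.hypot(*(rt[:,:2]-x[:2]).T)-.14)*400)+list((np.hypot(*(rw[:,:2]-x[:2]).T)-.14)*800)
    return np.array(r)
s=least_squares(f,[.54,.173,.08],loss="soft_l1");print(s.x);print(f(s.x).round(1))
print(onz(cw,*W((386.5,250)),.067),onz(cw,*W((386.5,245)),.115),onz(cw,*W((386.5,309)),.115))
for p in((283,361),(493,361),(386,85),(228,259),(548,259)):
    q=onz(cw,*W(p),.067)[:2]-s.x[:2];print("az",np.arctan2(q[1],q[0]))
E
python3 fit2.py
```

```text
[0.54016551 0.1740635  0.07503733]
[ 0.8  0.9  0.2  0.1 -0.7  0.1 -0.9  0.6 -0.2  1.7 -0.3 -0.7  0.6  2.1
 -0.4 -2.3 -1.3 -1.2  4.6 -1.1 -2.7  1.1 -0.   0.8  2.  10.  -0.5 -0.1
  0.6 -1.1 -2.4 -1.9  0.6 -0.4 -1.3 -0.3  0.6  0.6]
[0.53292544 0.17963742 0.067     ] [0.52165154 0.18603408 0.115     ] [0.56419221 0.16083886 0.115     ]
az -1.320084755648891
az 0.27471655127974104
az 2.6015309860093905
az -2.116825801847613
az 1.0437986095451326
```

```bash
python3 nudge.py '[[0.085,0,0,0.06,0,0,0],[0.085,0,0,0.12,0,0,0],[0.085,0,0,0.17,0,0,0],[0.085,0,0,0.197,0,0,0],[0.085,-0.0006,0,0.197,0,0,0]]'
python3 nudge.py '[[0.012,0,0,0,0,0,0],[0.012,0,0,0,0,0,0],[0.012,0,0,0,0,0,0],[0.012,0,0,0,0,0,0],[0.012,0,0,0,0,0,0]]' 40
```

```text
clock: 2.65
position: [0.5389, 0.1719, 0.0817]
tool_rot: [-3.139, -0.002, 2.601]
force: [-0.2, 0.5, 0.5]
grip_width: 0.0848
finger_force: 0.0
clock: 3.28
position: [0.5417, 0.1745, 0.0844]
tool_rot: [3.136, 0.001, 2.602]
force: [9.6, 10.8, -0.5]
grip_width: 0.0132
finger_force: 42.2
```

```bash
python3 nudge.py '[[0.012,0,0.002,0,0,0,0],[0.012,0,0.002,0,0,0,0.15],[0.012,0,0.002,0,0,0,0.3],[0.012,0,0.002,0,0,0,0.45],[0.012,0,0.002,0,0,0,0.6]]'
python3 nudge.py '[[0.012,0,0,0,0,0,0.1],[0.012,0,0,0,0,0,0.2],[0.012,0,0,0,0,0,0.3],[0.012,0,0,0,0,0,0.36],[0.012,0,0,0,0,0,0.36]]'
python3 - <<'E'
from h import *
print(tool()[2])
E
```

```text
clock: 3.9
position: [0.5412, 0.1741, 0.0844]
tool_rot: [3.141, 0.0, 1.996]
force: [-4.4, -1.0, 14.4]
grip_width: 0.0131
finger_force: 44.6
clock: 4.53
position: [0.5409, 0.1741, 0.0843]
tool_rot: [3.141, 0.0, 1.64]
force: [-8.5, -1.8, 18.7]
grip_width: 0.0133
finger_force: 45.1
{'clock': 4.525, 'qpos': array([-0.14042877,  0.65363358, -0.38826868,  1.85132041,  0.36318691,
        0.70650714, -0.66663556]), 'qd': array([ 0.00607824,  0.00153205, -0.00610707, -0.00033303,  0.00482412,
        0.00212226,  0.02080389]), 'joint_efforts': array([ -0.36654088, -84.53961611,  -4.87748265, -26.61741078,
         0.46832657,  -2.24648349,  -0.70670178]), 'position': array([0.54087085, 0.17405049, 0.08434095]), 'tool_rot': array([3.14127662e+00, 3.32936871e-04, 1.63993525e+00]), 'force': array([-8.47354639, -1.79334654, 18.66702093]), 'moment': array([-0.54551724,  1.54083707, -0.07325935]), 'finger_force': 45.134074687957764, 'grip_width': 0.013279138813353054}
```

Turned 0.96 rad. Open, rise, then check the alignment from above.

```bash
python3 nudge.py '[[0.085,0,0,0,0,0,0],[0.085,0,0,0,0,0,0],[0.085,0,0,-0.06,0,0,0],[0.085,0,0,-0.12,0,0,0],[0.085,0,0,-0.18,0,0,0]]'
python3 nudge.py '[[0.085,0,0,-0.02,0,0,0],[0.085,0,0,-0.03,0,0,0],[0.085,0,0,-0.03,0,0,0]]'
python3 - <<'E'
from h import *
import cv2
c=imaging.calibration("wrist");im=imaging.grab_frame("wrist");np.save("w2.npy",c,allow_pickle=True);print(tool()[0])
big=np.clip(cv2.resize(im,None,fx=1.4,fy=1.4,interpolation=cv2.INTER_CUBIC)*1.3,0,255).astype('uint8')
cv2.imwrite("pics/w2.png",big)
E
```

```text
clock: 5.15
position: [0.5408, 0.1738, 0.2653]
tool_rot: [-3.142, -0.0, 1.641]
force: [0.9, 0.9, 0.1]
grip_width: 0.0853
finger_force: 0.0
clock: 5.52
position: [0.541, 0.1738, 0.2929]
tool_rot: [-3.141, 0.0, 1.641]
force: [0.1, 0.2, 0.0]
grip_width: 0.0847
finger_force: 0.0
[0.54075246 0.17375304 0.29231627]
```

View pics/w2.png

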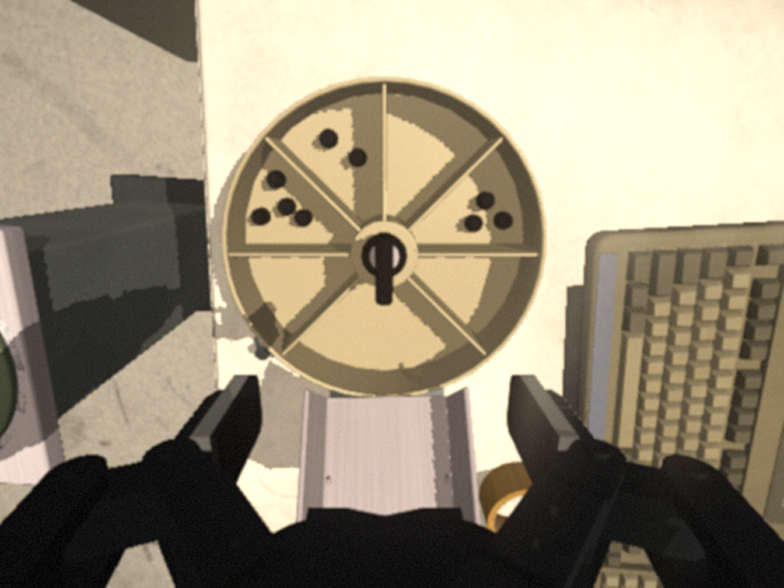

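The picture shows the wide compartment centred at x≈384, with the chute outlet running from (304,393) to (465,390). They are lined up to within about 0.02 rad. On to the scoop.

Run:
```python
from h import *
pi=np.pi
plan(([.60,-.08,.28],[pi,0,.98]),([.601,-.335,.22],[pi,0,.322]))
```

```text
[-0.2573  0.0414  0.0123] [-0.001  0.001  0.661] rows>= 4.2
[-0.2112  0.1429  0.06  ] [ 0.    -0.     0.658] rows>= 4.2
```

```bash
python3 nudge.py '[[0.07,-0.055,0.008,0.002,0,0,0.132],[0.07,-0.11,0.016,0.005,0,0,0.264],[0.07,-0.16,0.025,0.008,0,0,0.396],[0.07,-0.21,0.033,0.01,0,0,0.53],[0.07,-0.257,0.041,0.012,0,0,0.66]]'
python3 nudge.py '[[0.07,-0.045,0.03,0.012,0,0,0.132],[0.07,-0.09,0.06,0.024,0,0,0.264],[0.07,-0.135,0.09,0.036,0,0,0.396],[0.07,-0.175,0.12,0.05,0,0,0.53],[0.07,-0.211,0.143,0.06,0,0,0.66]]'
python3 nudge.py '[[0.07,0,0,0,0,0,0]]'
python3 - <<'E'
from h import *
import cv2
c=imaging.calibration("wrist");im=imaging.grab_frame("wrist");np.save("w3.npy",c,allow_pickle=True);print(tool()[2]["qpos"])
big=np.clip(cv2.resize(im,None,fx=1.4,fy=1.4,interpolation=cv2.INTER_CUBIC)*1.3,0,255).astype('uint8')
S=lambda P:proj(c,Rot(0,0,1.8916).apply(P)+[.5859,-.2886,0])
for p in [[-.054,-.018,.104],[-.054,.018,.104],[-.044,-.018,.104],[-.044,.018,.104],[.046,-.053,.009],[.046,.053,.009],[-.044,-.053,.034],[-.044,.053,.034]]:
    q=S(p);print(q*1.4);cv2.circle(big,tuple(int(t*1.4) for t in q),2,(0,255,0),-1)
cv2.imwrite("pics/w3.png",big)
E
```

```text
clock: 6.2
position: [0.5996, -0.0814, 0.2797]
tool_rot: [-3.14, 0.001, 0.976]
force: [0.9, 0.7, 1.0]
grip_width: 0.0697
finger_force: 0.0
clock: 6.82
position: [0.6004, -0.3362, 0.2188]
tool_rot: [-3.14, 0.002, 0.316]
force: [0.6, 0.3, -0.3]
grip_width: 0.0697
finger_force: 0.0
clock: 6.95
position: [0.5992, -0.3379, 0.2182]
tool_rot: [-3.14, 0.004, 0.315]
force: [-0.7, 1.1, -0.3]
grip_width: 0.0699
finger_force: 0.0
[ 0.45434884  0.637708   -0.05125797  1.42381952  0.03507617  1.08416381
 -0.85512664]
[389.34873388 256.30350724]
[389.48565953 311.46609397]
[373.11261659 256.40381258]
[373.89618607 311.55740325]
[263.45308525 189.59778334]
[274.51879225 313.79544666]
[374.7408631  190.80751546]
[376.39069054 323.41036692]
```

View pics/w3.png

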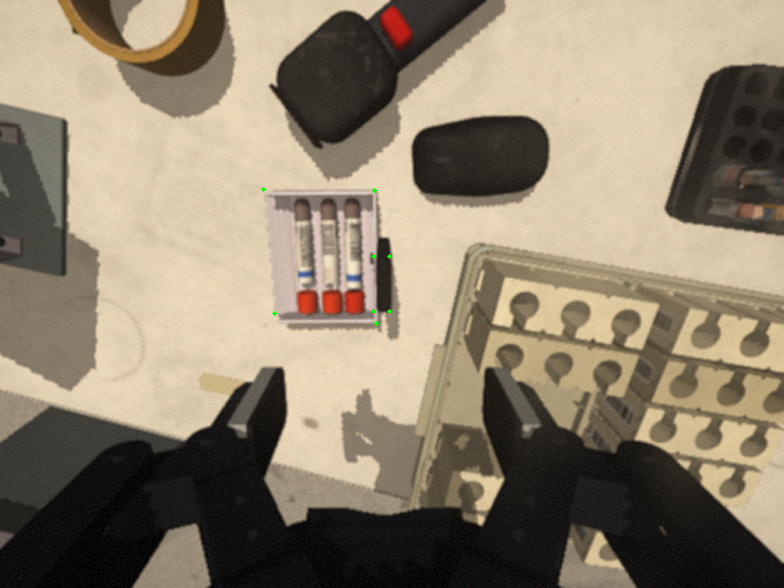

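The scoop handle spans x 377–391, y 238–312, within about 1 mm of the estimate. Descend and grip.

Run:
```python
from h import *
plan(([.6017,-.336,.066],[np.pi,0,.322]))
```

```text
[0.0017 0.0013 0.153 ] [-0.002  0.003 -0.003] rows>= 2.4
```

```bash
python3 nudge.py '[[0.07,0.0017,0.0013,0.04,0,0,-0.005],[0.07,0.0017,0.0013,0.09,0,0,-0.005],[0.07,0.0017,0.0013,0.13,0,0,-0.005],[0.07,0.0017,0.0013,0.152,0,0,-0.005],[0.07,0.0017,0.0013,0.152,0,0,-0.005]]'
python3 nudge.py '[[0.008,0,0,0,0,0,0],[0.008,0,0,0,0,0,0],[0.008,0,0,0,0,0,0],[0.008,0,0,0,0,0,0],[0.008,0,0,0,0,0,0]]' 60
```

```text
clock: 7.62
position: [0.603, -0.3342, 0.0682]
tool_rot: [-3.14, 0.001, 0.327]
force: [0.0, -0.3, 0.2]
grip_width: 0.0701
finger_force: 0.0
clock: 8.25
position: [0.6037, -0.3354, 0.0701]
tool_rot: [3.141, -0.001, 0.326]
force: [-1.2, 1.1, 7.2]
grip_width: 0.0091
finger_force: 58.4
```

```bash
cat > pour.py <<'E'
from h import *
import sys
# args: triples  y_car,z,theta_deg (lip)
cy=.0750
Ts=Rot(0,0,1.892).inv()*Rot(3.1413,-.001,.326)
def pose(y,z,th,x=0):
    R_=Rot(0,0,np.pi/2+cy)*Rot(0,np.radians(th),0)
    lip=Rot(0,0,cy).apply([x,y,0])+[.5402,.1741,z]
    return lip+R_.apply([-.095,-.002,.061]),(R_*Ts).as_euler("xyz")
a=[float(v) for v in sys.argv[1:]]
p,_,o=tool();print(p,o["tool_rot"],o["force"])
plan(*[pose(*a[i:i+3]) for i in range(0,len(a),3)])
E
python3 nudge.py '[[0.008,0,0,-0.01,0,0,0],[0.008,0,0,-0.04,0,0,0],[0.008,0,0,-0.075,0,0,0],[0.008,0,0,-0.11,0,0,0],[0.008,0,0,-0.145,0,0,0]]'
python3 nudge.py '[[0.008,0,0,-0.03,0,0,0],[0.008,0,0,-0.05,0,0,0],[0.008,0,0,-0.06,0,0,0],[0.008,0,0,-0.065,0,0,0],[0.008,0,0,-0.065,0,0,0]]'
python3 pour.py -.215 .215 0 -.205 .185 20 -.205 .18 35 -.205 .172 50
```

```text
clock: 8.88
position: [0.6031, -0.3351, 0.216]
tool_rot: [3.142, -0.0, 0.326]
force: [-1.1, -0.2, -2.5]
grip_width: 0.0091
finger_force: 58.0
clock: 9.5
position: [0.6032, -0.3352, 0.2789]
tool_rot: [-3.141, 0.0, 0.326]
force: [-0.8, 0.8, -2.2]
grip_width: 0.0092
finger_force: 58.0
[ 0.60320341 -0.33515369  0.27889698] [-3.14118979e+00  3.90685357e-04  3.25751736e-01] [-0.8297838   0.8300373  -2.24870556]
[ 0.0283 -0.2018  0.003 ] [-0.001  0.001  0.246] rows>= 3.3Traceback (most recent call last):
  File "pour.py", line 12, in <module>
    plan(*[pose(*a[i:i+3]) for i in range(0,len(a),3)])
    ~~~~^^^^^^^^^^^^^^^^^^^^^^^^^^^^^^^^^^^^^^^^^^^^^^^
  File "h.py", line 21, in plan
    print(r.inv().apply(P-p).round(4),(r.inv()*q).as_rotvec().round(3), "rows>=",max(np.linalg.norm(P-p)/.0625,(r.inv()*q).magnitude()/.188).round(1)); p,r=P,q
                                                                                 ^^^^^^^^^^^^^^^^^^^^^^^^^^^^^^^^^^^^^^^^^^^^^^^^^^^^^^^^^^^^^^^^^
AttributeError: 'float' object has no attribute 'round'
```

```bash
sed -i 's/max(np/np.float64(max(np/; s/magnitude()\/.188)/magnitude()\/.188))/' h.py
python3 nudge.py '[[0.008,0.001,-0.01,0,0,0,0],[0.008,0.004,-0.03,0,0,0,0],[0.008,0.007,-0.05,0,0,0,0],[0.008,0.01,-0.075,0,0,0,0],[0.008,0.014,-0.1,0,0,0,0]]'
python3 nudge.py '[[0.008,0.003,-0.025,0,0,0,0.06],[0.008,0.006,-0.05,0,0,0,0.13],[0.008,0.01,-0.075,0.001,0,0,0.19],[0.008,0.013,-0.095,0.001,0,0,0.23],[0.008,0.0143,-0.102,0.001,0,0,0.246]]'
python3 nudge.py '[[0.008,0,0,0,0,0,0],[0.008,0,0,0,0,0,0]]'
python3 pour.py -.215 .215 0 -.205 .185 20 -.205 .18 35 -.205 .172 50
python3 - <<'E'
from h import *
import cv2
c=imaging.calibration("scene");im=imaging.grab_frame("scene");w=imaging.grab_frame("wrist")
a=cv2.resize(im[100:380,100:380],(400,400));b=cv2.resize(w,(400,300))
cv2.imwrite("pics/p1.png",np.clip(np.hstack([a,cv2.copyMakeBorder(b,0,100,0,0,cv2.BORDER_CONSTANT)])*1.4,0,255).astype('uint8'))
E
```

```text
clock: 10.12
position: [0.5842, -0.2343, 0.2791]
tool_rot: [-3.141, 0.0, 0.326]
force: [-0.1, -0.3, -2.3]
grip_width: 0.0094
finger_force: 58.1
clock: 10.75
position: [0.5652, -0.133, 0.2784]
tool_rot: [-3.141, -0.0, 0.081]
force: [-0.1, -0.0, -2.3]
grip_width: 0.0092
finger_force: 58.1
clock: 11.0
position: [0.5655, -0.1356, 0.2782]
tool_rot: [3.141, 0.0, 0.08]
force: [0.7, 0.8, -2.4]
grip_width: 0.0094
finger_force: 58.1
[ 0.56545882 -0.13555532  0.27822187] [3.14129424e+00 1.21530952e-04 7.95147134e-02] [ 0.67214659  0.80100615 -2.44538869]
[ 0.     -0.0007  0.0022] [ 0.     0.001 -0.   ] rows>= 0.0
[ 0.0002 -0.0366  0.0012] [-0.349 -0.002 -0.   ] rows>= 1.9
[ 0.0001 -0.0207 -0.0178] [-0.262 -0.001 -0.   ] rows>= 1.4
[ 0.0001 -0.0236 -0.016 ] [-0.262 -0.001 -0.   ] rows>= 1.4
```

View pics/p1.png

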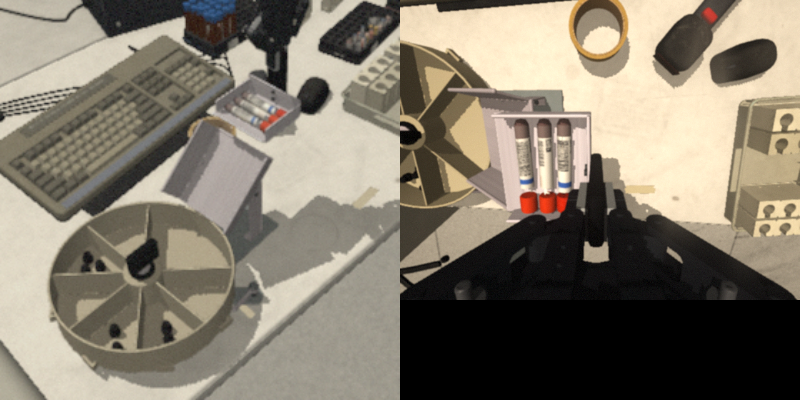

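```bash
python3 nudge.py '[[0.008,0,-0.008,0.001,-0.07,0,0],[0.008,0,-0.016,0.002,-0.14,0,0],[0.008,0,-0.024,0.003,-0.22,0,0],[0.008,0,-0.031,0.003,-0.29,0,0],[0.008,0,-0.037,0.003,-0.349,0,0]]'
python3 nudge.py '[[0.008,0,0,0,0,0,0],[0.008,0,0,0,0,0,0]]'
python3 pour.py -.205 .185 20 -.205 .18 35 -.205 .172 50
```

```text
clock: 11.72
position: [0.5626, -0.0977, 0.2753]
tool_rot: [2.791, -0.0, 0.08]
force: [0.2, 0.0, -3.7]
grip_width: 0.009
finger_force: 58.1
clock: 11.98
position: [0.5625, -0.0987, 0.2754]
tool_rot: [2.793, 0.0, 0.079]
force: [0.3, -0.4, -2.9]
grip_width: 0.0096
finger_force: 58.2
[ 0.56254423 -0.09868277  0.2753609 ] [2.79349654e+00 8.95735908e-05 7.88137821e-02] [ 0.31066621 -0.42347197 -2.88351405]
[ 0.0002 -0.0005  0.0004] [-0.001 -0.    -0.001] rows>= 0.0
[ 0.0001 -0.0207 -0.0178] [-0.262 -0.001 -0.   ] rows>= 1.4
[ 0.0001 -0.0236 -0.016 ] [-0.262 -0.001 -0.   ] rows>= 1.4
```

```bash
python3 nudge.py '[[0.008,0,-0.004,-0.004,-0.05,0,0],[0.008,0,-0.008,-0.007,-0.1,0,0],[0.008,0,-0.012,-0.011,-0.155,0,0],[0.008,0,-0.017,-0.014,-0.21,0,0],[0.008,0,-0.021,-0.018,-0.262,0,0]]'
python3 nudge.py '[[0.008,0,0,0,0,0,0],[0.008,0,0,0,0,0,0],[0.008,0,0,0,0,0,0],[0.008,0,0,0,0,0,0]]'
python3 nudge.py '[[0.008,0,-0.005,-0.004,-0.05,0,0],[0.008,0,-0.01,-0.007,-0.1,0,0],[0.008,0,-0.015,-0.01,-0.155,0,0],[0.008,0,-0.02,-0.013,-0.21,0,0],[0.008,0,-0.024,-0.016,-0.262,0,0]]'
python3 nudge.py '[[0.008,0,0,0,0,0,0],[0.008,0,0,0,0,0,0],[0.008,0,0,0,0,0,0],[0.008,0,0,0,0,0,0]]'
python3 - <<'E'
from h import *
import cv2
im=imaging.grab_frame("scene");w=imaging.grab_frame("wrist")
a=cv2.resize(im[140:380,110:350],(400,400),interpolation=cv2.INTER_CUBIC);b=cv2.resize(w,(400,300))
cv2.imwrite("pics/p2.png",np.clip(np.hstack([a,cv2.copyMakeBorder(b,0,100,0,0,cv2.BORDER_CONSTANT)])*1.4,0,255).astype('uint8'))
E
python3 pour.py -.205 .172 50
```

```text
clock: 12.6
position: [0.5605, -0.073, 0.2852]
tool_rot: [2.53, -0.0, 0.078]
force: [0.0, -0.0, -1.5]
grip_width: 0.009
finger_force: 58.3
clock: 13.1
position: [0.5605, -0.0726, 0.2852]
tool_rot: [2.531, -0.0, 0.079]
force: [-0.2, -0.0, -1.7]
grip_width: 0.0092
finger_force: 58.3
clock: 13.72
position: [0.5582, -0.0432, 0.2844]
tool_rot: [2.267, -0.0, 0.08]
force: [1.2, 0.1, -1.7]
grip_width: 0.009
finger_force: 58.3
clock: 14.22
position: [0.5582, -0.0438, 0.2846]
tool_rot: [2.269, -0.0, 0.079]
force: [0.5, 0.9, -2.3]
grip_width: 0.009
finger_force: 58.3
[ 0.55819032 -0.04358551  0.28454033] [ 2.26888370e+00 -3.21674586e-04  7.92950382e-02] [ 0.38854449  0.26676442 -1.61370396]
[0.0004 0.0002 0.0011] [-0.    -0.002 -0.002] rows>= 0.0
```

View pics/p2.png

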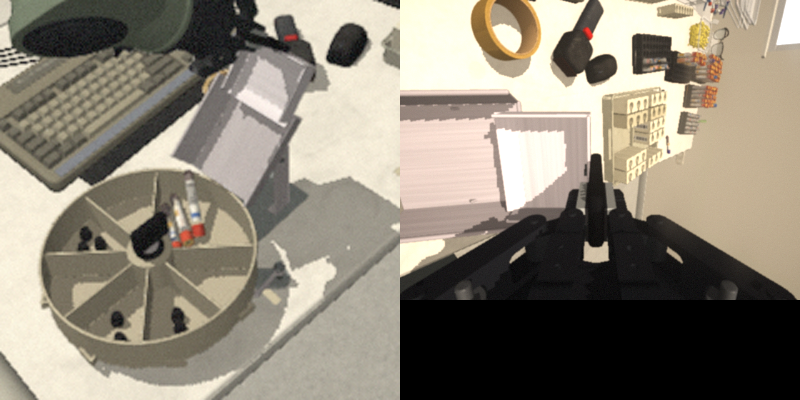

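All three tubes lie in the wide compartment, at (170–205,180–245) in the scene crop, and the scoop is empty. Next I'll level it and carry it back.

```bash
python3 pour.py -.205 .19 20 -.215 .22 0
```

```text
[ 0.55819032 -0.04358551  0.28454033] [ 2.26888370e+00 -3.21674586e-04  7.92950382e-02] [ 0.38854449  0.26676442 -1.61370396]
[0.0001 0.0317 0.0452] [ 0.523 -0.001 -0.001] rows>= 2.8
[-0.0002  0.0348  0.0114] [0.349 0.002 0.   ] rows>= 1.9
```

```bash
python3 nudge.py '[[0.008,0,0.006,0.009,0.1,0,0],[0.008,0,0.012,0.018,0.21,0,0],[0.008,0,0.019,0.027,0.31,0,0],[0.008,0,0.025,0.036,0.42,0,0],[0.008,0,0.032,0.045,0.523,0,0]]'
python3 nudge.py '[[0.008,0,0.009,0.003,0.09,0,0],[0.008,0,0.017,0.006,0.17,0,0],[0.008,0,0.026,0.009,0.26,0,0],[0.008,0,0.035,0.011,0.349,0,0],[0.008,0,0.035,0.011,0.349,0,0]]'
python3 - <<'E'
from h import *
plan(([.6035,-.3352,.279],[np.pi,0,.326]),([.6035,-.3352,.072],[np.pi,0,.326]))
E
```

```text
clock: 14.95
position: [0.5626, -0.0987, 0.2804]
tool_rot: [2.795, -0.001, 0.08]
force: [-0.4, 0.6, -3.0]
grip_width: 0.0099
finger_force: 58.3
clock: 15.58
position: [0.565, -0.1376, 0.2817]
tool_rot: [3.141, 0.0, 0.075]
force: [-0.4, 0.1, -1.4]
grip_width: 0.0092
finger_force: 58.3
[0.0234 0.2    0.0028] [ 0.001  0.    -0.251] rows>= 3.2
[ 0.    -0.     0.207] [0. 0. 0.] rows>= 3.3
```

```bash
python3 nudge.py '[[0.008,0.005,0.04,0,0,0,-0.05],[0.008,0.01,0.085,0.001,0,0,-0.1],[0.008,0.015,0.13,0.002,0,0,-0.16],[0.008,0.02,0.17,0.003,0,0,-0.21],[0.008,0.0234,0.2,0.003,0,0,-0.251]]'
python3 nudge.py '[[0.008,0,0,0.03,0,0,0],[0.008,0,0,0.08,0,0,0],[0.008,0,0,0.13,0,0,0],[0.008,0,0,0.17,0,0,0],[0.008,0,0,0.19,0,0,0]]'
python3 nudge.py '[[0.008,0,0,0.004,0,0,0],[0.008,0,0,0.008,0,0,0],[0.008,0,0,0.012,0,0,0],[0.008,0,0,0.014,0,0,0],[0.008,0,0,0.014,0,0,0]]'
```

```text
clock: 16.2
position: [0.6048, -0.3333, 0.2784]
tool_rot: [3.14, 0.002, 0.332]
force: [0.7, 0.8, -2.2]
grip_width: 0.0094
finger_force: 58.4
clock: 16.82
position: [0.6042, -0.3312, 0.0867]
tool_rot: [-3.141, 0.002, 0.332]
force: [0.3, 0.1, -1.0]
grip_width: 0.0094
finger_force: 58.4
clock: 17.45
position: [0.6048, -0.3325, 0.075]
tool_rot: [3.14, 0.0, 0.331]
force: [-1.0, 0.0, -1.9]
grip_width: 0.0092
finger_force: 58.4
```

```bash
python3 nudge.py '[[0.008,0,0,0.002,0,0,0],[0.008,0,0,0.003,0,0,0],[0.008,0,0,0.004,0,0,0],[0.008,0,0,0.004,0,0,0]]'
python3 nudge.py '[[0.008,0,0,0.001,0,0,0],[0.008,0,0,0.002,0,0,0],[0.008,0,0,0.002,0,0,0]]'
```

```text
clock: 17.95
position: [0.6047, -0.3324, 0.0708]
tool_rot: [3.141, 0.0, 0.331]
force: [0.0, 0.4, -2.0]
grip_width: 0.0089
finger_force: 58.4
clock: 18.32
position: [0.605, -0.3328, 0.0701]
tool_rot: [3.14, -0.0, 0.33]
force: [-4.8, 1.8, 13.6]
grip_width: 0.0094
finger_force: 60.9
```

```bash
python3 nudge.py '[[0.008,0,0,-0.001,0,0,0],[0.07,0,0,-0.001,0,0,0],[0.07,0,0,-0.001,0,0,0],[0.07,0,0,-0.001,0,0,0],[0.07,0,0,-0.001,0,0,0]]'
python3 nudge.py '[[0.07,0,0,-0.02,0,0,0],[0.07,0,0,-0.06,0,0,0],[0.07,0,0,-0.11,0,0,0],[0.07,0,0,-0.16,0,0,0],[0.07,0,0,-0.2,0,0,0]]'
python3 nudge.py '[[0.07,-0.06,0,0,0,0,0],[0.07,-0.1,0,0,0,0,0],[0.07,-0.1,0,0,0,0,0],[0.07,-0.1,0,0,0,0,0]]'
python3 - <<'E'
from h import *
import cv2
im=imaging.grab_frame("scene");t=imaging.grab_frame("top")
a=cv2.resize(im[150:370,120:370],(400,352),interpolation=cv2.INTER_CUBIC);b=cv2.resize(t[100:290,105:425],(400,238),interpolation=cv2.INTER_CUBIC)
cv2.imwrite("pics/end.png",np.clip(np.hstack([a,cv2.copyMakeBorder(b,0,114,0,0,cv2.BORDER_CONSTANT)])*1.5,0,255).astype('uint8'))
E
```

```text
clock: 18.95
position: [0.6048, -0.3324, 0.0698]
tool_rot: [3.141, 0.0, 0.331]
force: [-0.6, 0.4, -0.1]
grip_width: 0.0699
finger_force: 0.0
clock: 19.58
position: [0.6049, -0.3323, 0.2739]
tool_rot: [3.139, -0.002, 0.331]
force: [0.9, 0.9, -0.4]
grip_width: 0.07
finger_force: 0.0
clock: 20.08
position: [0.5108, -0.3645, 0.2711]
tool_rot: [3.14, -0.001, 0.331]
force: [1.1, 0.0, -0.1]
grip_width: 0.0702
finger_force: 0.0
```

View pics/end.png

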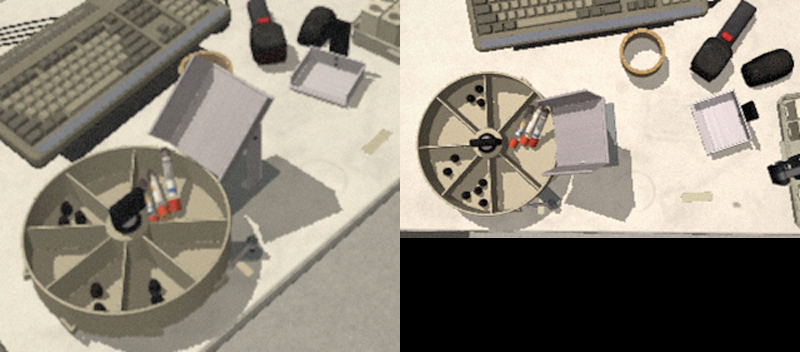

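The scoop stands upright and empty at its old spot. All three tubes are in the wide compartment, and the tape, mouse and scanner haven't moved.

```bash
python3 -c "
from workcell import bot, imaging, ticket
print(ticket.job_done())"
```

```text
the job is handed in; nothing more can be done
None
```

The job is handed in at about 20 s: the wide compartment is under the chute (about 0.02 rad by camera, past the pawl's click angle; the click itself was not seen), all three tubes are in it, the empty scoop is upright on the worktop, and the tape, mouse and scanner were not touched.

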